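# Spin-check the packing bench's roller bed

## Robot

A 7-joint arm with a two-finger parallel gripper is mounted at the origin on the work surface. World frame = base frame: x ahead of the robot, y to its left, z up, the work surface at z = 0. Lengths are in mm, angles in degrees, forces in N, time in s.
With the tool pointing down it reaches from about 375 to 925 mm from the base axis. Payload 3.1 kg.
Tool frame: the origin (TCP) lies at the very end of the fingers, on their centre line; the grasp point (between the pads) lies 19 mm behind it (arm.grasp_offset is the distance from the TCP to the grasp point, in mm); z points along the fingers, y is the direction in which the jaws open and shut (so a half turn about z gives the same grasp; the last joint's range is limited). The gripper opens to 85 mm and grips with 20 to 120 N. Pads are 22 mm wide; open, the fingers measure 114 mm over their backs; the gripper's body (76 mm by 85 mm) begins 54 mm behind the grasp point. The pads swing forward as they close: fully open they stand 13 mm farther back than shut.
Start: joints at [-5.604, 21.939, 2.515, 91.553, -1.026, 66.532, -2.859], TCP at [650.002, 0.022, 231.269] pointing down, gripper open.
Joint ranges: [-149.38, 149.38], [-23.57, 123.04], [-84.95, 90], [0, 143.3], [-89.99, 269.99], [3.08, 112.72], [-163.45, 163.45]. Speed limits (degrees/s): [159.86, 159.86, 180, 180, 180, 180, 180].

## Interface

Orientations are given as a 3x3 rotation matrix whose columns are the frame's x, y, z axes.
In Python, from bench import arm gives the robot as it stands.
- The arm moves only by the shell command python3 -m inch 'ROWS' [FORCE]. ROWS is JSON, a list of rows, each a list of 3 entries, a list of its own where there are three numbers: the shift along the tool's x, y, z in cm, then the turn about the tool's z in degrees, then the closure, from -1 (fully open) to 1 (shut), so that 0 is half open. A call has 1 to 20 rows; each row shifts and turns the commanded pose from where the row before left it, along the tool's axes as they then stand; what a row does not reach is not made up. A row lasts 1/12 s, in which the tool goes at most 41.7 mm and 7.16 degrees, less where a joint would pass 70% of its speed; a pose out of reach is approached as far as the arm can. A call with a gripper value outside its range is refused whole. The fingers move at their own pace and stop on an object; FORCE is the grip in N (left out, the last holds). Time passes only in rows, so rows that do not move let the fingers close. It gives the time, the measured TCP pose, the force and the opening at its end, in the units of the state.
- arm.observe(): the state, without advancing time (a new reading comes with each control period).
- arm.snapshot(name): name is "scene" or "side" or "wrist"; returns a dict with "frame" (400x640x3 uint8, blue, green, red), "fx", "fy", "cx", "cy" (pixels), "dist" ([k1, k2, p1, p2, k3] as OpenCV has them; the pictures are not rectified), "pose" (4x4, takes a point from camera to world coordinates). Camera axes: x right, y down, z forward; pixel columns grow to the right and rows downward; lengths in mm; the calibration is good to about 2 mm. A picture is of the moment at which its call begins. There is no depth.
- arm.close_job(): hands the job in, once; it reports no verdict.
The state is a dict: "t": time; "joints": joint angles; "joint_velocities": joint speeds; "joint_efforts": joint torques, N m; "tcp_pos": TCP position; "orientation": TCP orientation; "ft_force": force on the tool from outside, world axes, zero at the start; "wrist_torque": the same for the moment, N m; "grip_width": opening from 0.0 (shut) to 1.0 (fully open).
Only numpy, scipy, OpenCV 4.12 (cv2) and the standard library are available. Lean on these libraries where they do the work, as an engineer would, in place of code of your own. Each camera call takes 0.05 s, during which the arm holds its last target.

## Task

Check that the roller bed runs freely: starting at the roller nearest the low white lead-in strip, stroke lightly with the fingertips along the tops of the row, towards the end with the red stop, so that all eight rollers end up turned towards the stop with no orange paint line left on top. Press only gently, and lift clear after the last roller. Do not knock the stop or the strip, and do not move or pick up anything that stands on or around the bed.

Things in the scene. Friction and masses are not known exactly. Their poses are not given: they have to be found in the camera images.
- roller_bed: fixed roller bed: 8 bare-metal rollers between two aluminium rails, a flat steel landing plate at each end; 600 mm long, 264 mm wide. y axis along the row (robot's left), x along the rollers (away from the robot), z up; origin on the table under the bed's middle. Heights above the table: roller tops 95 mm, rails 87 mm, landing plates 93 mm (they span 165 to 300 mm either side of the middle)
- row_right (a point): top of the middle of roller 1, the last roller at the bed's -y end, 95 mm above the table and 140 mm from the bed's middle; axes as the bed's. The rollers are 30 mm thick, 200 mm long, 40 mm apart centre to centre, rigid, and cannot be pushed down; each turns with a light drag under a finger and stops at once when let go
- row_left (a point): top of the middle of roller 8, the last roller at the bed's +y end, 95 mm above the table; axes as the bed's
- end_stop: red upright stop plate across one end of the bed, 200 mm wide, 5 mm thick, 45 mm high, fixed to the landing plate; it stands at y = +287 or -287 mm of the bed, so it tells which end is the outlet. Origin at the middle of its foot, 93 mm above the table; axes as the bed's
- lead_in: low white lead-in strip, 200 x 18 x 9 mm, fixed to the landing plate at the other end, the inlet. Origin at the middle of its foot, 93 mm above the table
- roller1 (a joint): turning angle of roller 1 (at y = -140 mm of the bed), rad, 0 at the start with its orange paint line on top; grows as the roller's top moves towards the bed's +y end, falls as it moves towards -y; no limit either way
- roller2 (a joint): turning angle of roller 2 (at y = -100 mm of the bed), rad, 0 at the start with its orange paint line on top; grows as the roller's top moves towards the bed's +y end, falls as it moves towards -y; no limit either way
- roller3 (a joint): turning angle of roller 3 (at y = -60 mm of the bed), rad, 0 at the start with its orange paint line on top; grows as the roller's top moves towards the bed's +y end, falls as it moves towards -y; no limit either way
- roller4 (a joint): turning angle of roller 4 (at y = -20 mm of the bed), rad, 0 at the start with its orange paint line on top; grows as the roller's top moves towards the bed's +y end, falls as it moves towards -y; no limit either way
- roller5 (a joint): turning angle of roller 5 (at y = 20 mm of the bed), rad, 0 at the start with its orange paint line on top; grows as the roller's top moves towards the bed's +y end, falls as it moves towards -y; no limit either way
- roller6 (a joint): turning angle of roller 6 (at y = 60 mm of the bed), rad, 0 at the start with its orange paint line on top; grows as the roller's top moves towards the bed's +y end, falls as it moves towards -y; no limit either way
- roller7 (a joint): turning angle of roller 7 (at y = 100 mm of the bed), rad, 0 at the start with its orange paint line on top; grows as the roller's top moves towards the bed's +y end, falls as it moves towards -y; no limit either way
- roller8 (a joint): turning angle of roller 8 (at y = 140 mm of the bed), rad, 0 at the start with its orange paint line on top; grows as the roller's top moves towards the bed's +y end, falls as it moves towards -y; no limit either way
- meat_tray: white foam tray of red meat, 130 x 70 x 28 mm, loose, standing on the landing plate at the +y end of the bed; origin under its centre
- label_roll: roll of white labels standing on its end, 68 mm across, 50 mm high, loose, on the landing plate at the -y end of the bed; origin under its centre
- marker_pen: white and orange marker pen, 130 mm long, 19 mm thick, lying loose on the table beside the bed on the side away from the robot; origin on the table under its middle, its x along the pen
- carton_knife: yellow carton knife, 150 x 30 x 14 mm, lying loose on the table beside the bed on the side away from the robot; origin on the table near its middle, its x along the knife
- spray_bottle: blue bottle, 72 mm across, 200 mm high, loose, on the table at the left; origin under its centre
- tray_stack: stack of foam trays 180 x 130 x 76 mm, loose, on the table at the left; origin under its centre
- tape_roll: roll of brown packing tape lying flat, 104 mm across, 48 mm high, loose, on the table at the right; origin under its centre

How it is judged:
By the outcome, as a careful person would: the job done as asked, in the order asked, and still so for the second after the job is handed in, with the robot touching nothing.
It also fails if it takes over 48 s, if anything falls off the work surface, if the arm or the gripper's body presses on something with over 40 N, if the wrist force passes 120 N, or if a joint passes its speed limit or range.

## Working session

There is one attempt and no reset: what is moved stays moved. The work goes in short steps, Python scripts to look and compute and a shell command to move; the robot and the scene stay as the last step left them, time stands still between calls to the robot, and variables do not carry over. Pictures are saved under pics/ and viewed, and the job is handed in when it is done.

```bash
ls; mkdir -p pics
python3 - <<'E'
from bench import arm
import cv2,numpy as np
print(arm.observe())
for n in ["scene","side","wrist"]:
    s=arm.snapshot(n); cv2.imwrite(f"pics/{n}0.png",s["frame"]); np.save(f"pics/{n}0.npy",s,allow_pickle=True)
    print(n,s["fx"],s["fy"],s["cx"],s["cy"],s["dist"]);print(np.round(s["pose"],3))
E
```

```text
pics
{'t': 0.0, 'joints': array([-5.60435904, 21.99059366,  2.51247704, 91.65128511, -1.02577724,
       66.53203391, -2.85977236]), 'joint_velocities': array([-0.01359053,  0.00065264, -0.07073029,  0.01499791, -0.01640973,
       -0.05068915,  0.02996171]), 'joint_efforts': array([-8.41360106e-04, -4.33466363e+01,  1.02427706e+00, -2.49513745e+01,
        1.06121189e-02,  1.12996699e-02, -5.17373280e-06]), 'tcp_pos': array([ 6.49036820e+02, -7.58836963e-03,  2.29884922e+02]), 'orientation': array([[-6.42446740e-05,  9.99996517e-01, -2.63867956e-03],
       [ 9.99999988e-01,  6.38638184e-05, -1.44419669e-04],
       [-1.44250650e-04, -2.63868881e-03, -9.99996508e-01]]), 'ft_force': array([ 0.28967825,  0.49332002, -0.85379789]), 'wrist_torque': array([ 0.06878317, -0.01178535, -0.01827463]), 'grip_width': 0.9948787643766784}
scene 428.32524167012497 428.32524167012497 314.3940404708014 200.72282105442477 [-0.04220267  0.          0.          0.          0.        ]
[[-8.180000e-01  3.620000e-01 -4.480000e-01  1.155936e+03]
 [ 5.750000e-01  4.940000e-01 -6.520000e-01  8.366920e+02]
 
[... 160 characters left out ...]
13.61281679212925 203.29681687815457 [-0.17200044  0.          0.          0.          0.        ]
[[ 8.660000e-01 -2.920000e-01  4.060000e-01 -8.032800e+01]
 [-5.000000e-01 -4.800000e-01  7.210000e-01 -1.224857e+03]
 [-1.600000e-02 -8.270000e-01 -5.610000e-01  1.062395e+03]
 [ 0.000000e+00  0.000000e+00  0.000000e+00  1.000000e+00]]
wrist 308.78418716720233 308.78418716720233 319.81682227987903 197.25424566747745 [-0.01929819  0.          0.          0.          0.        ]
[[ 1.00000e+00  0.00000e+00 -2.00000e-03  6.49866e+02]
 [-0.00000e+00 -9.64000e-01 -2.64000e-01  6.55680e+01]
 [-2.00000e-03  2.64000e-01 -9.64000e-01  3.72216e+02]
 [ 0.00000e+00  0.00000e+00  0.00000e+00  1.00000e+00]]
```

View pics/scene0.png

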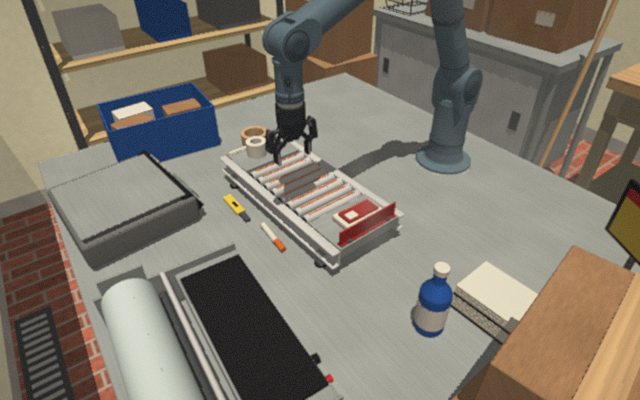

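View pics/side0.png

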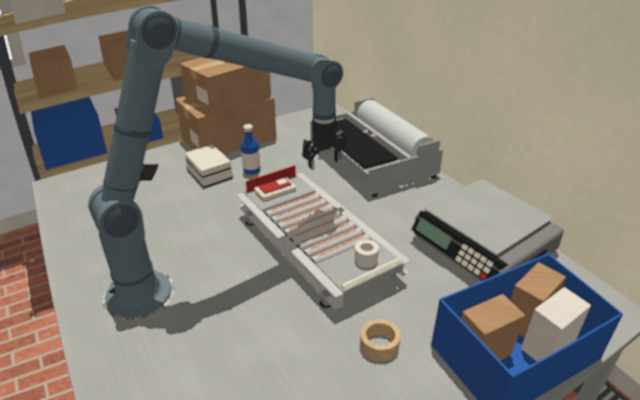

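View pics/wrist0.png

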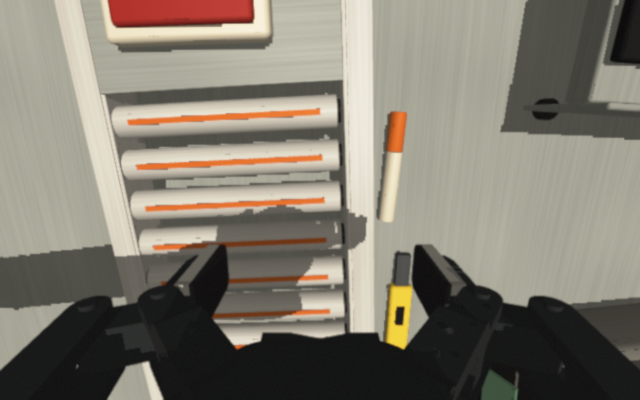

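The stop is at the +y end: in the scene view it is the red plate at (367,222), and the label roll and white strip are at the far end. So the stroke runs from roller 1 to roller 8. Next I'll fit the bed pose from the orange lines.

```bash
cat > h.py <<'E'
import cv2,numpy as np
def ray(s,uv,z):
    K=np.array([[s["fx"],0,s["cx"]],[0,s["fy"],s["cy"]],[0,0,1]])
    p=cv2.undistortPoints(np.array(uv,float).reshape(-1,1,2),K,np.array(s["dist"],float)).reshape(-1,2)
    P=np.array(s["pose"]); d=np.c_[p,np.ones(len(p))]@P[:3,:3].T
    return P[:3,3]+d*((z-P[2,3])/d[:,2])[:,None]
def lines(s,z=95,amin=15):
    h=cv2.cvtColor(s["frame"],cv2.COLOR_BGR2HSV)
    m=cv2.inRange(h,(4,90,60),(16,255,255))
    n,l,st,c=cv2.connectedComponentsWithStats(m)
    out=[]
    for i in range(1,n):
        if st[i,4]<amin: continue
        ys,xs=np.where(l==i); q=np.c_[xs,ys].astype(float)
        cc=q.mean(0); d=np.linalg.svd(q-cc,full_matrices=False)[2][0]; t=(q-cc)@d
        e=ray(s,[cc+d*t.min(),cc+d*t.max()],z); e=e[np.argsort(e[:,0])]
        out.append((cc.round(1),st[i,4],e[:,:2].round(1),e.mean(0)[:2].round(1),np.degrees(np.arctan2(*(e[1]-e[0])[[1,0]])).round(2),np.linalg.norm(e[1]-e[0]).round(0)))
    return out
E
python3 - <<'E'
from h import *
for n in ["wrist","scene","side"]:
    s=np.load(f"pics/{n}0.npy",allow_pickle=True).item(); print(n)
    for o in lines(s): print(*[str(x).replace("\n","") for x in o])
E
python3 -c "
import cv2
a=cv2.imread('pics/side0.png')[150:320,220:430];cv2.imwrite('pics/sidez.png',cv2.resize(a,None,fx=3.5,fy=3.5))
a=cv2.imread('pics/scene0.png')[110:280,210:410];cv2.imwrite('pics/scenez.png',cv2.resize(a,None,fx=3.5,fy=3.5))"
```

```text
wrist
[110.7  13.8] 32 [[477.7 154. ] [480.6 134.5]] [479.2 144.3] -81.48 20.0
[252.8  14. ] 15 [[594.5 137.6] [595.8 147.8]] [595.2 142.7] 82.91 10.0
[191.7  24.2] 63 [[520.4 135.2] [569.7 136.2]] [545.1 135.7] 1.2 49.0
[140.  26.] 21 [[493.8 134.9] [510.4 134.7]] [502.1 134.8] -0.74 17.0
[223.8 116.6] 1225 [[479.3  58.3] [648.6  66.7]] [563.9  62.5] 2.85 170.0
[395.9 131.5] 699 [[715.   31.7] [717.4  66.9]] [716.2  49.3] 86.05 35.0
[228.8 162.1] 1129 [[481.2  18.3] [651.2  26.7]] [566.2  22.5] 2.83 170.0
[234.5 204.3] 1063 [[483.4 -21.6] [653.1 -13.2]] [568.3 -17.4] 2.84 170.0
[241.8 243.5] 895 [[485.3 -61.4] [655.2 -53.2]] [570.2 -57.3] 2.77 170.0
[277.7 278.8] 513 [[556.3 -98.2] [656.4 -93. ]] [606.3 -95.6] 2.96 100.0
[163.2 282.8] 24 [[ 487.1 -102.5] [ 493.1  -98.5]] [ 490.1 -100.5] 33.51 7.0
[269.3 313.3] 562 [[ 536.1 -139. ] [ 658.7 -132.9]] [ 597.4 -135.9] 2.82 123.0
[238.7 346.4] 42 [[ 556.2 -178.6] [ 569.4 -176.2]] [ 562.8 -177.4] 10.48 13.0
scene
[294.2   4.1] 174 [[ -775.3 -2009.1] [ -542.2 -1962.1]] [ -658.8 -1985.6] 11.41 238.0
[345.3  48.6] 3633 [[-1056.6 -1503.6] [  1
[... 7053 characters left out ...]
427 [[-405.7 -235.2] [-298.1 -233.3]] [-351.9 -234.3] 1.04 108.0
[ 42.1 375.9] 566 [[-360.7 -280.6] [-234.7 -279.7]] [-297.7 -280.1] 0.4 126.0
[ 59.  385.3] 285 [[-291.5 -328.8] [-234.5 -325.4]] [-263.  -327.1] 3.45 57.0
[  6.9 388.4] 173 [[-411.  -287.5] [-367.4 -273. ]] [-389.2 -280.3] 18.29 46.0
[610.8 384. ] 24 [[ 834.7 -998. ] [ 835.3 -972.6]] [ 835.  -985.3] 88.56 25.0
[ 29.5 394.4] 322 [[-401.5 -310.1] [-298.9 -329.9]] [-350.2 -320. ] -10.93 104.0
[ 64.6 396.4] 128 [[-292.1 -356.4] [-234.8 -370.4]] [-263.4 -363.4] -13.7 59.0
[570.  395.6] 75 [[ 703.2 -942.8] [ 746.3 -948.3]] [ 724.8 -945.6] -7.33 43.0
[623.5 394.9] 35 [[  834.4 -1008.2] [  835.6 -1043.7]] [  835.  -1025.9] -88.01 36.0
```

View pics/sidez.png

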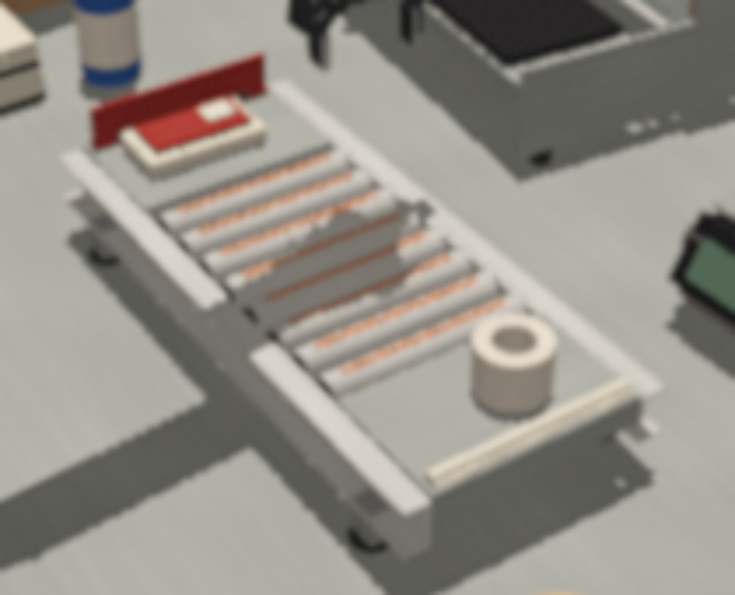

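View pics/scenez.png

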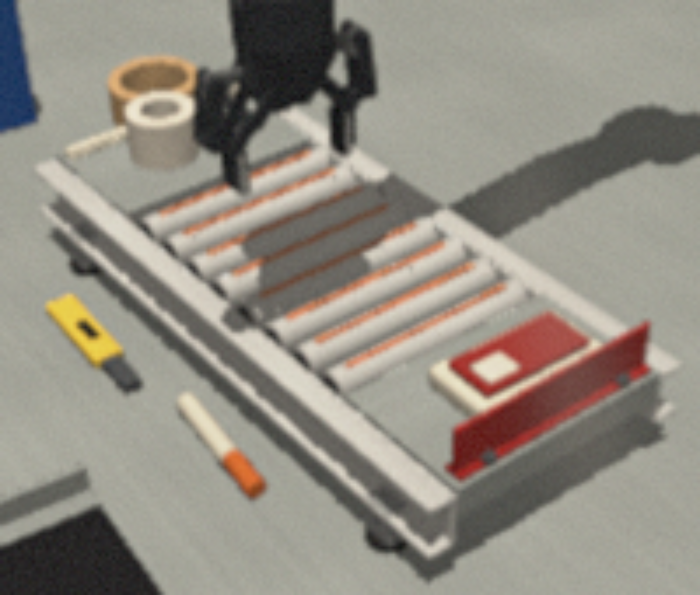

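Run:
```python
from h import *
th=np.radians(2.87); c=np.array([571.2,-77.4])
R=np.array([[np.cos(th),np.sin(th)],[-np.sin(th),np.cos(th)]])
S={n:np.load(f"pics/{n}0.npy",allow_pickle=True).item() for n in["scene","side","wrist"]}
def b(n,uv,z,t): print(t,n,(R@(ray(S[n],[uv],z)[0,:2]-c)).round(1))
sz=lambda u,v:(220+u/3.5,150+v/3.5)
cz=lambda u,v:(210+u/3.5,110+v/3.5)
b("side",sz(515,340),143,"roll top"); b("scene",cz(161,108),143,"roll top")
for p in [(120,135),(155,162),(265,128)]: b("side",sz(*p),121,"tray corner")
for p in [(432,378),(470,402)]: b("scene",cz(*p),121,"tray corner")
for p in [(105,40),(271,40),(271,33)]: b("wrist",p,115,"tray near")
for p in [(432,473),(630,378)]: b("side",sz(*p),102,"strip")
for p in [(93,143),(265,88)]: b("side",sz(*p),93,"stop foot?")
for n in["side","scene"]:
  for k in range(8): pass
```

```text
roll top side [  20.7 -236.2]
roll top scene [  22.4 -226.9]
tray corner side [-85.7 248. ]
tray corner side [-80.2 186.6]
tray corner side [ 37.2 179.3]
tray corner scene [ 61.8 221.2]
tray corner scene [ 57.7 260.2]
tray near wrist [-77.1 201.9]
tray near wrist [ 50.7 194.4]
tray near wrist [ 51.1 199.2]
strip side [ -98.6 -289.9]
strip side [ 100.8 -289.4]
stop foot? side [-96.4 290.6]
stop foot? side [ 99.6 284.1]
```

The roller lines sit 40 mm apart at z = 95, which matches the spec. The bed is at about (571, -77) with 2.87° of yaw. The label roll's edge is near bed y ≈ -198 and the tray's edge near ≈ +185. I'll turn the tool to the bed, shut the fingers and go above the inlet side of roller 1.

```bash
python3 -m inch '[[[0,0,0],-2.87,1],[[0,0,0],0,1],[[-2.8,-1.15,0],0,1],[[-2.8,-1.15,0],0,1],[[-2.8,-1.15,0],0,1],[[-2.8,-1.15,0],0,1],[[-2.8,-1.15,0],0,1],[[-2.8,-1.15,0],0,1],[[-2.8,-1.15,0],0,1],[[-2.7,-1.2,0],0,1],[[0,0,2],0,1],[[0,0,2],0,1],[[0,0,2],0,1],[[0,0,2],0,1],[[0,0,1.5],0,1],[[0,0,0],0,1],[[0,0,0],0,1],[[0,0,0],0,1]]' 20
python3 - <<'E'
from bench import arm
import cv2,numpy as np
from h import *
o=arm.observe(); print(o["t"],o["tcp_pos"],o["orientation"],o["ft_force"],o["grip_width"])
for n in ["scene","side","wrist"]:
    s=arm.snapshot(n); np.save(f"pics/{n}1.npy",s,allow_pickle=True); cv2.imwrite(f"pics/{n}1.png",s["frame"])
    if n=="side": cv2.imwrite("pics/side1z.png",cv2.resize(s["frame"][130:320,220:430],None,fx=3,fy=3))
    for q in lines(s):
        if 120<q[5]<180 and abs(q[4]-2.9)<.8: print(n,q[3:])
E
```

```text
t: 1.65
tcp_pos: [569.5, -227.6, 137.2]
orientation: [[-0.05, 0.999, 0.001], [0.999, 0.05, -0.001], [-0.001, 0.001, -1.0]]
ft_force: [0.6, -0.3, -0.4]
grip_width: 0.001
1.65 [ 569.48425227 -227.64805455  137.22002254] [[-4.96185683e-02  9.98767260e-01  1.39908256e-03]
 [ 9.98768057e-01  4.96193591e-02 -5.36290141e-04]
 [-6.05050615e-04  1.37074902e-03 -9.99998877e-01]] [ 0.601179   -0.25663246 -0.35928476] 0.000698736218273977
scene (array([ 577.8, -218.1]), np.float64(2.88), np.float64(163.0))
scene (array([ 576.1, -177.7]), np.float64(2.94), np.float64(162.0))
scene (array([ 574. , -137.7]), np.float64(2.92), np.float64(167.0))
scene (array([572.6, -97.3]), np.float64(3.12), np.float64(164.0))
scene (array([571.6, -57.3]), np.float64(2.91), np.float64(165.0))
scene (array([567.5, -17.2]), np.float64(2.78), np.float64(168.0))
scene (array([566.9,  22.9]), np.float64(3.12), np.float64(167.0))
scene (array([564.2,  63.1]), np.float64(3.15), np.float64(166.0))
scene (array([1310.3, -373.1]), np.float64(2.25), np.float64(140.0))
wrist (array([ 574.4, -137.1]), np.float64(2.88), np.float64(170.0))
wrist (array([ 576.3, -177. ]), np.float64(2.97), np.float64(169.0))
wrist (array([ 578.4, -217.1]), np.float64(2.95), np.float64(170.0))
```

View pics/side1z.png

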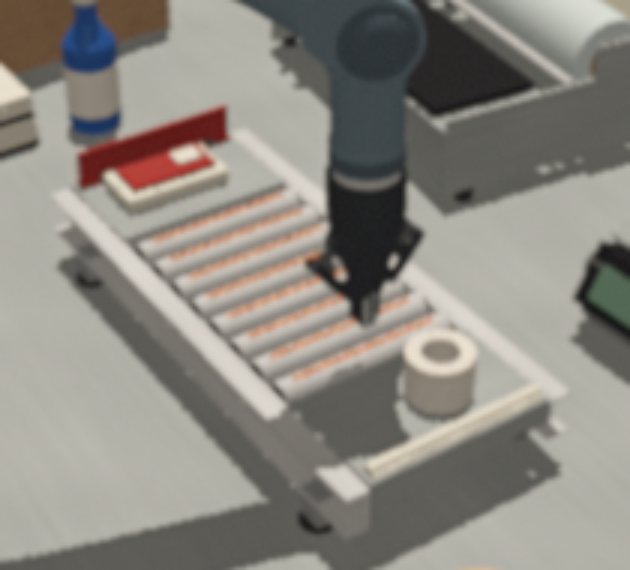

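View pics/wrist1.png

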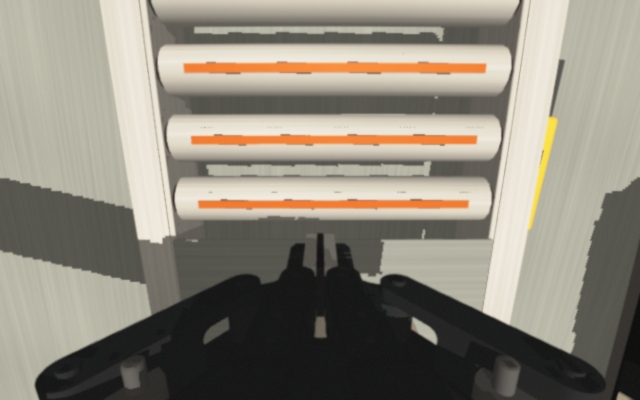

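The fingers are shut and just short of roller 1's line (row ≈204 in the wrist view), clear of the label roll. Next I descend and feel for contact.

```bash
python3 -m inch '[[[0.2,0,1],0,1],[[0,0,1],0,1],[[0,0,1],0,1],[[0,0,0.6],0,1],[[0,0,0],0,1],[[0,0,0],0,1],[[0,0,0],0,1],[[0,0,0],0,1]]'; python3 -m inch '[[[0,0,0.2],0,1],[[0,0,0],0,1],[[0,0,0],0,1]]';  python3 -m inch '[[[0,0,0.1],0,1],[[0,0,0],0,1],[[0,0,0],0,1]]'
```

```text
t: 2.47
tcp_pos: [569.2, -225.6, 100.7]
orientation: [[-0.05, 0.999, 0.001], [0.999, 0.05, -0.0], [-0.0, 0.001, -1.0]]
ft_force: [0.6, 0.6, 0.4]
grip_width: -0.002
t: 2.72
tcp_pos: [568.8, -225.4, 98.4]
orientation: [[-0.05, 0.999, 0.0], [0.999, 0.05, -0.0], [-0.0, 0.0, -1.0]]
ft_force: [0.6, -0.2, -0.1]
grip_width: 0.0
t: 2.97
tcp_pos: [568.7, -225.3, 97.2]
orientation: [[-0.05, 0.999, -0.0], [0.999, 0.05, 0.0], [0.0, -0.0, -1.0]]
ft_force: [-0.0, -0.0, 0.8]
grip_width: -0.0
```

```bash
python3 -m inch '[[[0,0,0.1],0,1],[[0,0,0],0,1],[[0,0,0],0,1]]' | egrep 'pos|force'; python3 -m inch '[[[0,0,0.1],0,1],[[0,0,0],0,1],[[0,0,0],0,1]]'| egrep 'pos|force'
```

```text
tcp_pos: [568.6, -225.3, 96.2]
ft_force: [1.1, 0.4, -0.0]
tcp_pos: [568.7, -225.4, 95.2]
ft_force: [0.3, -0.9, 0.0]
```

```bash
python3 -m inch '[[[0,0,0.05],0,1],[[0,0,0],0,1],[[0,0,0],0,1]]' | egrep 'pos|force'
```

```text
tcp_pos: [568.8, -225.5, 95.1]
ft_force: [-0.6, 0.6, 2.1]
```

```bash
python3 -m inch '[[[0,0,0.03],0,1],[[0,0,0],0,1],[[0,0,0],0,1]]' | egrep 'pos|force'
```

```text
tcp_pos: [568.8, -225.7, 94.9]
ft_force: [-0.8, 0.2, 4.3]
```

Contact is at z ≈ 95 with about 4 N. I'll start the stroke.

```bash
python3 -m inch '[[[0.4,0,0],0,1],[[0.4,0,0],0,1],[[0.4,0,0],0,1],[[0.4,0,0],0,1]]' | egrep 'pos|force|^t'; python3 -m inch '[[[0.4,0,0],0,1],[[0.4,0,0],0,1],[[0.4,0,0],0,1],[[0.4,0,0],0,1],[[0.4,0,0],0,1]]' | egrep 'pos|force|^t'
python3 - <<'E'
from bench import arm
import cv2
for n in ["side","wrist"]:
    s=arm.snapshot(n); f=s["frame"]
    cv2.imwrite(f"pics/{n}2.png",f if n=="wrist" else cv2.resize(f[130:320,220:430],None,fx=3,fy=3))
E
```

```text
t: 4.3
tcp_pos: [567.9, -209.2, 95.1]
ft_force: [-1.3, -0.3, 4.6]
t: 4.72
tcp_pos: [566.7, -188.9, 94.1]
ft_force: [-0.5, -1.5, 3.8]
```

View pics/side2.png

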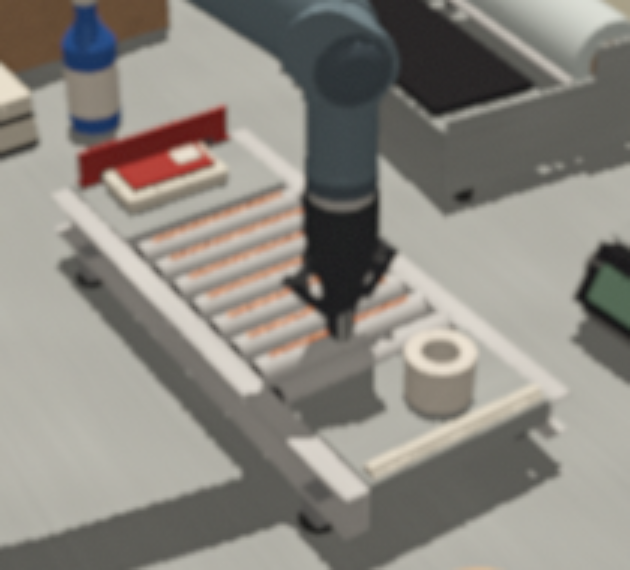

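View pics/wrist2.png

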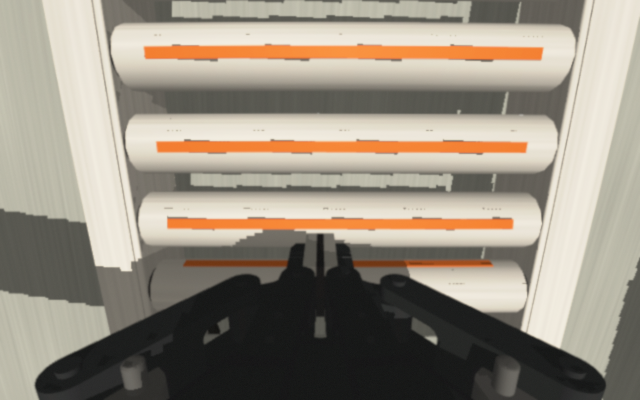

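Roller 1's line is gone from the top, and roller 2's line (row ≈263) is moving toward the stop. The force is about 4 N, so I'll carry on.

```bash
python3 -m inch '[[[0.4,0,0],0,1],[[0.4,0,0],0,1],[[0.4,0,0],0,1],[[0.4,0,0],0,1],[[0.4,0,0],0,1],[[0.4,0,0],0,1],[[0.4,0,0],0,1],[[0.4,0,0],0,1],[[0.4,0,0],0,1],[[0.4,0,0],0,1]]' | egrep 'pos|force|^t'; python3 -m inch '[[[0.4,0,0],0,1],[[0.4,0,0],0,1],[[0.4,0,0],0,1],[[0.4,0,0],0,1],[[0.4,0,0],0,1],[[0.4,0,0],0,1],[[0.4,0,0],0,1],[[0.4,0,0],0,1],[[0.4,0,0],0,1],[[0.4,0,0],0,1]]' | egrep 'pos|force|^t'
```

```text
t: 5.65
tcp_pos: [564.8, -148.8, 94.2]
ft_force: [-0.8, -2.9, 4.1]
t: 6.48
tcp_pos: [562.8, -108.9, 94.1]
ft_force: [-0.4, -1.4, 4.6]
```

```bash
python3 -m inch '[[[0.4,0,0],0,1],[[0.4,0,0],0,1],[[0.4,0,0],0,1],[[0.4,0,0],0,1],[[0.4,0,0],0,1],[[0.4,0,0],0,1],[[0.4,0,0],0,1],[[0.4,0,0],0,1],[[0.4,0,0],0,1],[[0.4,0,0],0,1]]' | egrep 'pos|force|^t'; python3 -m inch '[[[0.4,0,0],0,1],[[0.4,0,0],0,1],[[0.4,0,0],0,1],[[0.4,0,0],0,1],[[0.4,0,0],0,1],[[0.4,0,0],0,1],[[0.4,0,0],0,1],[[0.4,0,0],0,1],[[0.4,0,0],0,1],[[0.4,0,0],0,1]]' | egrep 'pos|force|^t'
python3 - <<'E'
from bench import arm
import cv2
for n in ["side","wrist"]:
    s=arm.snapshot(n); f=s["frame"]
    cv2.imwrite(f"pics/{n}3.png",f if n=="wrist" else cv2.resize(f[130:320,220:430],None,fx=3,fy=3))
E
```

```text
t: 7.32
tcp_pos: [560.7, -69.0, 94.1]
ft_force: [-0.8, -1.7, 3.7]
t: 8.15
tcp_pos: [558.8, -29.1, 94.2]
ft_force: [-0.9, -0.9, 2.7]
```

View pics/side3.png

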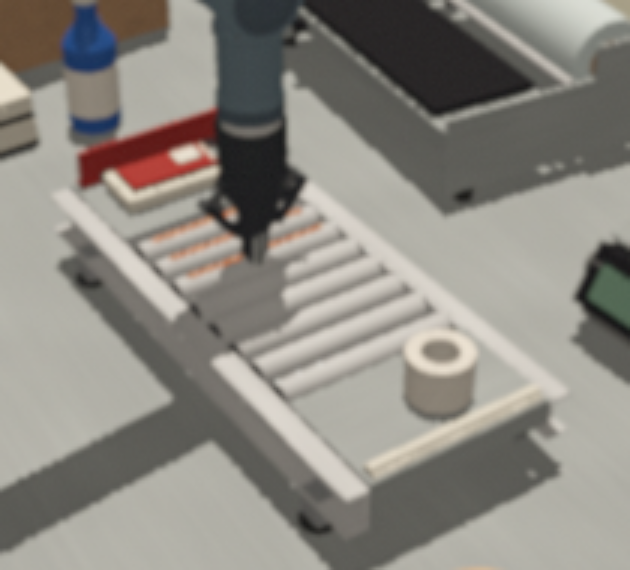

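View pics/wrist3.png

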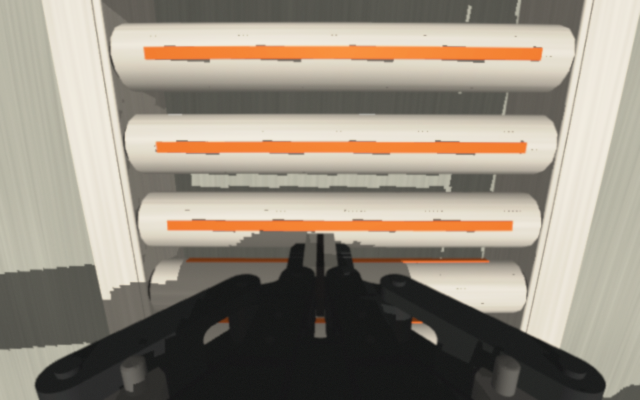

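Run:
```python
from bench import arm
from h import *
s=arm.snapshot("wrist"); print(arm.observe()["tcp_pos"],np.round(s["pose"][:3,3],1))
th=np.radians(2.87); c=np.array([571.2,-77.4])
R=np.array([[np.cos(th),np.sin(th)],[-np.sin(th),np.cos(th)]])
for v in (53,147,226,262,320): print(v,(R@(ray(s,[(320,v)],95)[0,:2]-c)).round(1))
s=arm.snapshot("scene"); cv2.imwrite("pics/scene4.png",cv2.resize(s["frame"][110:280,210:410],None,fx=3.5,fy=3.5))
for q in lines(s):
    if 380<q[3][0]<700 and abs(q[3][1])<250: print(q)
```

```text
[558.89545176 -29.07143021  94.48698497] [555.8  36.7 236.8]
53 [ -9.6 139.3]
147 [-9.6 99.7]
226 [-9.6 61.4]
262 [-9.5 42. ]
320 [-9.5  7.7]
(array([314.6, 189.5]), np.int32(104), array([[485.1, -21.8],
       [653. , -11.8]]), array([569.1, -16.8]), np.float64(3.38), np.float64(168.0))
(array([322.4, 196. ]), np.int32(88), array([[483.6,  18.3],
       [650.3,  27.4]]), array([566.9,  22.9]), np.float64(3.12), np.float64(167.0))
(array([330.7, 202.8]), np.int32(88), array([[481.1,  58.5],
       [647.2,  67.7]]), array([564.2,  63.1]), np.float64(3.17), np.float64(166.0))
(array([373.2, 218.4]), np.int32(82), array([[464.6, 175.4],
       [550.3, 196.1]]), array([507.5, 185.7]), np.float64(13.61), np.float64(88.0))
```

View pics/scene4.png

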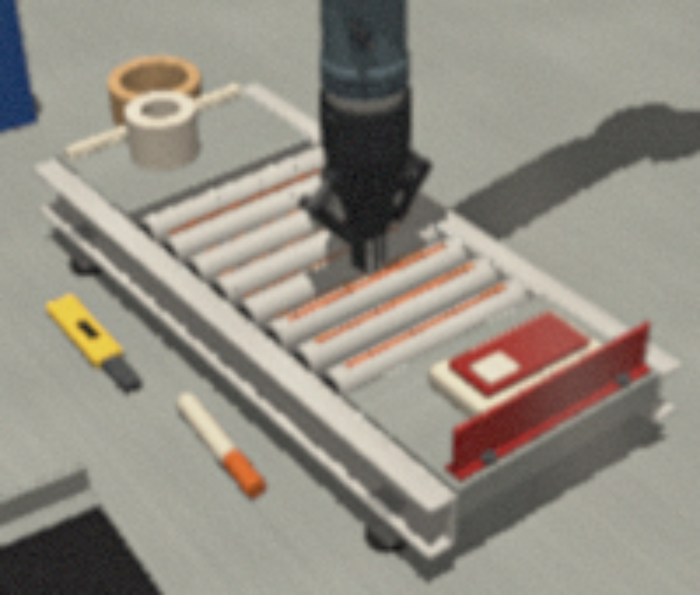

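Rollers 1–5 have turned, and their lines now face the stop at roughly 70–80°. The tip is just about to reach roller 6. I'll do the last 100 mm.

```bash
python3 -m inch '[[[0.4,0,0],0,1],[[0.4,0,0],0,1],[[0.4,0,0],0,1],[[0.4,0,0],0,1],[[0.4,0,0],0,1],[[0.4,0,0],0,1],[[0.4,0,0],0,1],[[0.4,0,0],0,1],[[0.4,0,0],0,1],[[0.4,0,0],0,1]]' | egrep 'pos|force|^t'; python3 -m inch '[[[0.4,0,0],0,1],[[0.4,0,0],0,1],[[0.4,0,0],0,1],[[0.4,0,0],0,1],[[0.4,0,0],0,1],[[0.4,0,0],0,1],[[0.4,0,0],0,1],[[0.4,0,0],0,1],[[0.4,0,0],0,1],[[0.4,0,0],0,1]]' | egrep 'pos|force|^t';  python3 -m inch '[[[0.4,0,0],0,1],[[0.4,0,0],0,1],[[0.4,0,0],0,1],[[0.4,0,0],0,1],[[0.4,0,0],0,1]]' | egrep 'pos|force|^t'
```

```text
t: 9.18
tcp_pos: [556.6, 10.9, 94.1]
ft_force: [-1.2, -1.8, 3.7]
t: 10.02
tcp_pos: [554.8, 50.8, 94.2]
ft_force: [-1.0, -0.7, 2.8]
t: 10.43
tcp_pos: [553.8, 70.7, 95.0]
ft_force: [-2.9, -0.1, 4.3]
```

```bash
python3 -m inch '[[[0.2,0,-0.1],0,1],[[0.1,0,-0.5],0,1],[[0,0,-2],0,1],[[0,0,-3],0,1],[[0,0,-3],0,1],[[0,0,-3],0,1],[[0,0,-3],0,1],[[0,0,0],0,1],[[0,0,0],0,1],[[0,0,0],0,1]]'
python3 - <<'E'
from bench import arm
from h import *
for n in ["side","wrist","scene"]:
    s=arm.snapshot(n); f=s["frame"]
    if n=="side":f=cv2.resize(f[130:320,220:430],None,fx=3,fy=3)
    if n=="scene":f=cv2.resize(f[110:280,210:410],None,fx=3.5,fy=3.5)
    cv2.imwrite(f"pics/{n}5.png",f)
    for q in lines(s):
        if 380<q[3][0]<700 and abs(q[3][1])<250: print(n,q[0],q[3],q[5])
E
```

```text
t: 11.27
tcp_pos: [553.3, 73.2, 239.9]
orientation: [[-0.05, 0.999, -0.001], [0.999, 0.05, -0.0], [-0.0, -0.001, -1.0]]
ft_force: [-0.6, -0.4, -1.2]
grip_width: 0.003
wrist [231.   7.] [471.5 219.8] 42.0
wrist [450.   7.] [652.9 228.9] 35.0
wrist [298.8  69.4] [539.6 176.7] 121.0
wrist [362.3  81. ] [583.8 168.5] 42.0
wrist [380.5  99.6] [602.5 154.2] 47.0
wrist [336.3  91.7] [562.3 159. ] 22.0
wrist [290.5 121.4] [523.3 129.6] 53.0
wrist [332. 123.] [560.7 130.1] 18.0
wrist [358.5 123. ] [584.6 131.3] 19.0
wrist [334.5 177.5] [562.7  80. ] 163.0
wrist [469.5 197.8] [697.4  65.2] 37.0
wrist [334.1 215. ] [565.   42.7] 160.0
wrist [270.3 250. ] [505.6   2.4] 38.0
wrist [380. 250.] [616.6   8. ] 61.0
scene [289. 163.] [ 551.  -186.6] 63.0
scene [322.9 193.9] [558.7  15.6] 41.0
scene [351.2 206.4] [530.2 111. ] 49.0
scene [371.  220.1] [524.7 189.4] 68.0
```

View pics/scene5.png

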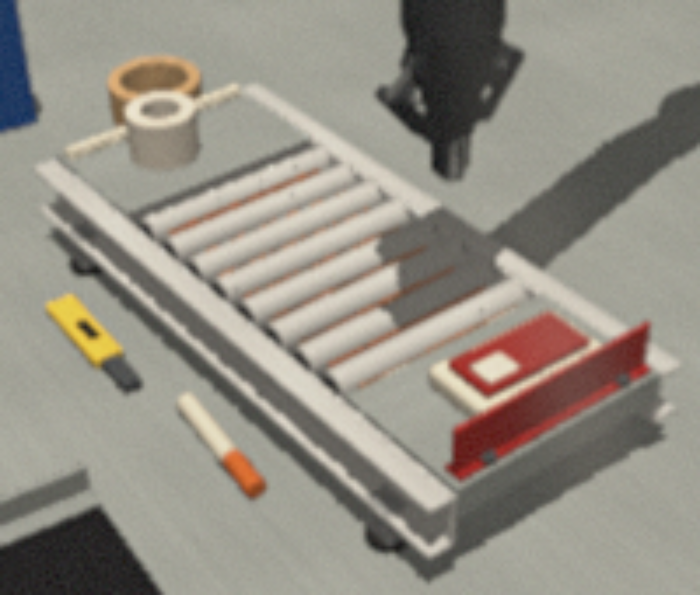

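View pics/wrist5.png

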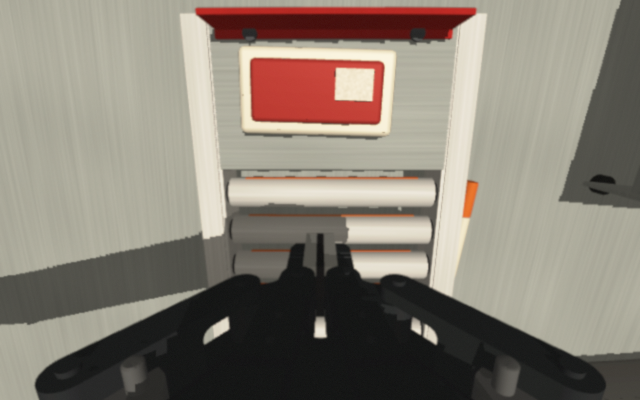

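View pics/side5.png

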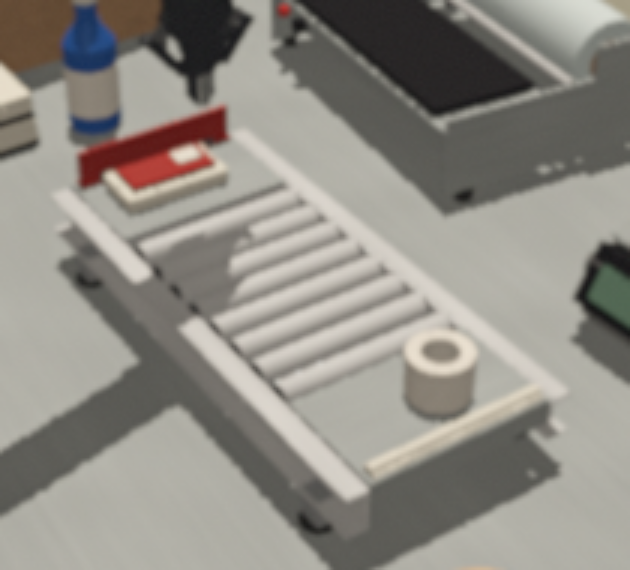

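In the scene view all eight roller tops are bare, and the lines show only low on the stop-facing flanks, for example roller 8's at (440,345). The tray, label roll, strip, stop, pen and knife look where they were. The gripper is clear at z ≈ 240.

```bash
python3 -c "
from bench import arm
print(arm.close_job())"
```

```text
the job is handed in; nothing more can be done
None
```

The stroke is done and the job is handed in. With the fingers shut, I stroked once along the row from roller 1 at the strip end to roller 8 at the stop end, then lifted clear. The force readings, taken between moves, showed about 3–5 N of press.

- **Rollers:** The last pictures from all three cameras show no orange on top of any roller. The lines I could still see are low on the flanks facing the stop.
- **Surroundings:** The stop, strip, tray, label roll, pen and knife look unmoved by eye; I did not measure them again.
- **Robot and time:** The gripper was at z ≈ 240 mm with only sensor noise on the wrist, and the run took about 11.5 s. No check failed or disagreed. The bed position from the wrist and scene cameras matched to about 1–2 mm.

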